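# Set the air valve of the microscope's vibration-damping plate

### The job

Switch on the air of the microscope's damping plate: turn the black selector knob on the blue block clockwise, from the red dot past its click to the green dot, before moving the red handwheel. Then crank the handwheel clockwise until the valve is closed against its stop, back it off (anticlockwise) exactly two full turns, and finish still gripping the black crank handle there, keeping it still. Leave the other things on the bench where they are.

Things in the scene. Friction and masses are not known exactly. Their poses are not given: they have to be found in the camera images.
- selector_base: Blue block 100 x 100 x 60 mm high, fixed to the bench, origin at the centre of its underside, the knob on its middle. Brass stubs (to 78 mm out) on its +y and -y sides. On its top, 40 mm from the axis, a red dot (off) and a green dot (on).
- selector_grip (a point): On the axis of the black selector knob, 31 mm above the block. The knob is a disc 52 mm across, 8 mm high, with an upright bar grip 46 mm long (this point's x), 16 mm thick (its y) that reaches 12 mm above this point. Turns with the knob; z is up. A white mark on top, at the bar's -x end, points to the red dot (off) or the green dot (on).
- selector (a joint): Turn of the knob, rad: 0 = off (stop, mark at the red dot), growing clockwise seen from above to 1.2 = on (stop, mark at the green dot). A spring detent resists (at most about 0.1 N m) up to 0.6 rad, then drives the knob on towards 1.2. It starts at 0.
- valve_axis (a point): Fixed point on the vertical axis of the red three-spoked handwheel (rim circle radius 50 mm, rim 14 mm thick, lying level), 115 mm above the bench, level with the foot of the crank handle; the hub's nut reaches 7 mm above it. The brass valve stands on a dark foot plate 100 x 100 mm fixed to the bench. z is up.
- valve_wheel (a joint): Opening of the valve, rad: 0 = closed against its stop, growing as the wheel turns anticlockwise seen from above (6.283 a turn), to 31.4. It starts between 3 and 8.5. It drags with about 0.12 N m (2.5 N at the handle) and stays where it is left; at the stop it goes hard at once.
- crank_handle: Black upright round handle on the wheel's rim, 24 mm in diameter, 57 mm high, its axis 50 mm from the wheel's axis. Origin at the centre of its foot, 115 mm above the bench; z up along it. It revolves freely on its own pin, so a gripper can hold it from above and follow the circle without turning. With the valve closed it stands in valve_axis's +x direction.
- mount_red: Loose red resin specimen mount, a disc 32 mm across, 20 mm high; origin at the centre of its underside. Leave alone.
- mount_black: Loose black resin specimen mount, a disc 32 mm across, 20 mm high; origin at the centre of its underside. Leave alone.
- cleaner_bottle: Loose white bottle with a blue cap, 60 mm across, 150 mm high; origin at the centre of its underside. Leave alone.
- objective_jar: Loose clear jar with a black lid, 44 mm across, 60 mm high; origin at the centre of its underside. Leave alone.
- specimen_tray: Loose empty grey tray, 100 x 160 mm and 30 mm high, with two dividers; origin at the centre of its underside. Leave alone.
- screwdriver: Loose screwdriver lying flat, 160 mm long along its x, handle to -x. Leave alone.
There are look-alikes about, which are no part of the job. What is meant by the selector_base is not orange, and is the smaller of those in its own colour. There is more than one size of the part that bears valve_axis; the job needs the smaller.

How it is judged:
By the outcome, as a careful person would: the job done as asked, in the order asked, and still so for the second after the job is handed in, while the arm keeps its last pose, push and grip.
It also fails if it takes over 72 s, if anything falls off the work surface, if the arm or the gripper's body presses on something with over 40 N, if the wrist force passes 120 N, or if a joint passes its speed limit or range.

### The arm

A 6-joint arm with a two-finger parallel gripper is mounted at the origin on the work surface. World frame = base frame: x ahead of the robot, y to its left, z up, the work surface at z = 0. Lengths are in m, angles in rad, forces in N, time in s.
With the tool pointing down it reaches from about 0.275 to 1 m from the base axis. Payload 8.4 kg.
Tool frame: the origin (TCP) lies between the finger pads, 19 mm behind the fingertips; this is the grasp point; z points along the fingers, y is the line along which they close (so a half turn about z gives the same grasp; the last joint's range is limited). The gripper opens to 85 mm and grips with 20 to 120 N. Pads are 22 mm wide; open, the fingers measure 114 mm over their backs; the gripper's body (76 mm by 85 mm) begins 54 mm behind the grasp point. The pads swing forward as they close: fully open they stand 13 mm farther back than shut.
Start: joints at [-1.263, 0.353, 1.633, -0, 1.155, -0.002], TCP at [0.191, -0.595, 0.25] pointing down, gripper open.
Joint ranges: [-2.63, 2.63], [-0.92, 2.1], [0.06, 2.66], [-1.3, 4.44], [0, 2.69], [-3.02, 3.02]. Speed limits (rad/s): [2.22, 2.22, 2.79, 3.14, 3.14, 3.14].

### API

Orientations are given as a unit quaternion [x, y, z, w].
In Python, from workcell import bot, hand, kinematics, get_obs, vision, hand_in gives the robot as it stands. The module is installed in compiled form; this text tells all that it offers. Calls block until the motion is done:
- bot.reach(position, orientation): joint-space move of the TCP to a pose.
- bot.servo_line(position, ori=None, velocity=0.15): straight line of the TCP; ori=None keeps the orientation; velocity is the mean speed in m/s.
- bot.goto_joints(angles): joint-space move.
- hand.move_gripper(opening, strength=None): finger opening in m; strength is the grip in N (None keeps the last); returns when the fingers have stopped.
- bot.dwell(seconds).
- kinematics.solve_ik(position, orientation): joint angles nearest the present ones, or None.
- get_obs(): the state.
- vision.read_camera(name): name is "scene" or "top" or "wrist"; returns a dict with "frame" (480x640x3 uint8, red, green, blue), "intrinsics" (3x3 intrinsics, pixels), "dist" ([k1, k2, p1, p2, k3] as OpenCV has them; the pictures are not rectified), "view" (4x4, takes a point from world to camera coordinates). Camera axes: x right, y down, z forward; pixel columns grow to the right and rows downward; lengths in m; the calibration is good to about 2 mm. A picture is of the moment at which its call begins. There is no depth.
A pose or a line that the arm cannot do raises bot.IKError and nothing moves.
- hand_in(): hands the job in; it is judged then, once.
The state is a dict: "time_s": time; "joint_pos": joint angles; "joint_vel": joint speeds; "joint_efforts": joint torques, N m; "position": TCP position; "orientation": TCP orientation; "wrist_force": force on the tool from outside, world axes, zero at the start; "ft_torque": the same for the moment, N m; "gripper_width": finger opening in m; "grip_force": force on a finger pad.
Only numpy, scipy, OpenCV 4.12 (cv2) and the standard library are available. Lean on these libraries where they do the work, as an engineer would, in place of code of your own. Each camera call takes 0.05 s, during which the arm holds its last target. There are 200 camera calls.

## Working session

There is one attempt and no reset: what is moved stays moved. The work goes in short steps, each a Python script; the robot and the scene stay as the last script left them, time stands still between calls to the robot, and variables do not carry over. Pictures are saved under pics/ and viewed, at most 10 in all, crops included, and the job is handed in when it is done.

```bash
mkdir -p pics
python3 - <<'E'
from workcell import *
import cv2,numpy as np,pickle
d={}
for n in("top","scene"):
    r=vision.read_camera(n);d[n]=r;cv2.imwrite(f"pics/{n}0.png",r["frame"][:,:,::-1])
    print(n,r["intrinsics"],r["dist"],np.round(r["view"],3))
pickle.dump(d,open("d.pkl","wb"));print(get_obs())
E
```

```text
top [[463.11125447   0.         320.20240932]
 [  0.         463.11125447 243.54667115]
 [  0.           0.           1.        ]] [-0.05919428  0.          0.          0.          0.        ] [[ 0.    -1.     0.     0.026]
 [-0.994 -0.    -0.112  0.565]
 [ 0.112 -0.    -0.994  1.269]
 [ 0.     0.     0.     1.   ]]
scene [[550.53871882   0.         315.15255928]
 [  0.         550.53871882 235.67485139]
 [  0.           0.           1.        ]] [0.06008391 0.         0.         0.         0.        ] [[-0.87   0.493  0.009  0.436]
 [ 0.425  0.759 -0.493 -0.207]
 [-0.25  -0.425 -0.87   1.403]
 [ 0.     0.     0.     1.   ]]
{'time_s': 0.1, 'joint_pos': array([-1.26339009e+00,  3.53576555e-01,  1.63405155e+00, -2.02103072e-05,
        1.15520853e+00, -2.41216410e-03]), 'joint_vel': array([-6.79300719e-04, -8.69526114e-04, -3.86597651e-03, -1.56438744e-04,
       -8.05793394e-05, -3.19979112e-04]), 'joint_efforts': array([-4.71495041e-04, -6.06354403e+01, -3.42819035e+01, -7.70231827e-05,
        3.90957764e-03, -8.74690102e-06]), 'position': array([ 0.19041895, -0.59486401,  0.24934172]), 'orientation': array([ 9.88024723e-01,  1.54294394e-01, -1.03619504e-04, -6.13366967e-04]), 'wrist_force': array([-0.35202807,  1.14464884,  0.49543795]), 'ft_torque': array([ 0.02882571, -0.01629027, -0.0089535 ]), 'grip_force': 0.0, 'gripper_width': 0.08492006716211684}
```

View pics/top0.png

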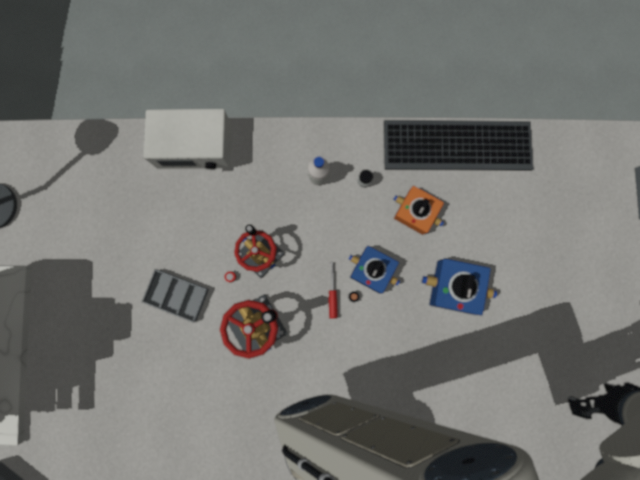

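View pics/scene0.png

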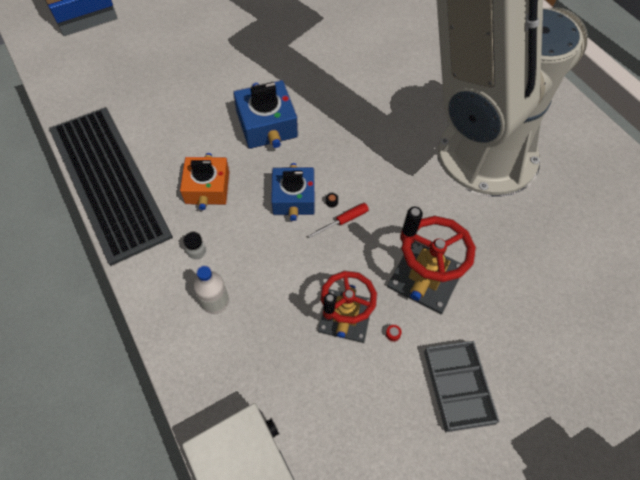

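```bash
cat > h.py <<'E'
import cv2,numpy as np,pickle
def ray(r,uv):
    p=cv2.undistortPoints(np.array([[uv]],float),r["intrinsics"],np.array(r["dist"])).ravel()
    R,t=r["view"][:3,:3],r["view"][:3,3]
    return -R.T@t,R.T@np.array([p[0],p[1],1])
def plane(r,uv,z):
    o,d=ray(r,uv);return o+d*(z-o[2])/d[2]
def proj(r,P):
    R,t=r["view"][:3,:3],r["view"][:3,3]
    return cv2.projectPoints(np.array([P],float),cv2.Rodrigues(R)[0],t,r["intrinsics"],np.array(r["dist"]))[0].ravel()
E
python3 - <<'E'
from h import *
d=pickle.load(open("d.pkl","rb"))
def blobs(r,box,f,amin):
    x0,y0,x1,y1=box;c=r["frame"][y0:y1,x0:x1];m=f(cv2.cvtColor(c,cv2.COLOR_RGB2HSV)).astype(np.uint8)
    cs=cv2.findContours(m,cv2.RETR_EXTERNAL,cv2.CHAIN_APPROX_NONE)[0]
    return [k+[x0,y0] for k in cs if cv2.contourArea(k)>=amin]
red=lambda h:((h[...,0]<8)|(h[...,0]>172))&(h[...,1]>140)&(h[...,2]>70)
blue=lambda h:(abs(h[...,0].astype(int)-112)<12)&(h[...,1]>120)&(h[...,2]>60)
green=lambda h:(abs(h[...,0].astype(int)-65)<20)&(h[...,1]>100)
B={"top":((340,240,412,300),(225,220,285,278)),"scene":((260,155,325,228),(312,262,385,345))}
for n,r in d.items():
    b,w=B[n]
    for k in blobs(r,w,red,300):
        e=cv2.fitEllipse(cv2.convexHull(k));print(n,"wheel",e,plane(r,e[0],.108))
    for k in blobs(r,b,blue,100):
        e=cv2.minAreaRect(k);print(n,"block",e,plane(r,e[0],.06),[plane(r,p,.06)[:2].round(4) for p in cv2.boxPoints(e)])
    for nm,f in(("red",red),("green",green)):
        for k in blobs(r,b,f,1):
            c=k.mean((0,1));print(n,nm,c,plane(r,c,.061))
c1=cv2.resize(d["top"]["frame"][215:305,225:415],None,fx=4.2,fy=4.2,interpolation=cv2.INTER_CUBIC)
cv2.imwrite("pics/c1.png",c1[:,:,::-1])
c1=cv2.resize(d["scene"]["frame"][150:350,255:395],None,fx=3,fy=3,interpolation=cv2.INTER_CUBIC)
cv2.imwrite("pics/c2.png",c1[:,:,::-1])
E
```

```text
top wheel ((255.1461181640625, 250.46641540527344), (39.49415588378906, 40.7135009765625), 94.5566635131836) [0.53766446 0.19769812 0.108     ]
top block ((374.2992858886719, 269.12628173828125), (35.82352828979492, 35.588233947753906), 28.07248878479004) [ 0.49115482 -0.12184735  0.06      ] [array([ 0.4714, -0.0556]), array([ 0.5575, -0.1022]), array([ 0.511 , -0.1884]), array([ 0.4255, -0.1413])]
top red [367.8 281.8] [ 0.45660249 -0.10360069  0.061     ]
top green [361.25 267.5 ] [ 0.49556087 -0.08611494  0.061     ]
scene wheel ((347.6435852050781, 297.7003173828125), (52.5703010559082, 56.6572265625), 81.43555450439453) [0.54211767 0.20127826 0.108     ]
scene block ((292.5, 191.0), (46.0, 41.0), 90.0) [ 0.50207612 -0.10461806  0.06      ] [array([ 0.5132, -0.1857]), array([ 0.4286, -0.1386]), array([ 0.4915, -0.0272]), array([ 0.5719, -0.0723])]
scene red [309.875 183.   ] [ 0.45648492 -0.10402119  0.061     ]
scene green [299.  195.6] [ 0.49541007 -0.08557262  0.061     ]
```

View pics/c1.png

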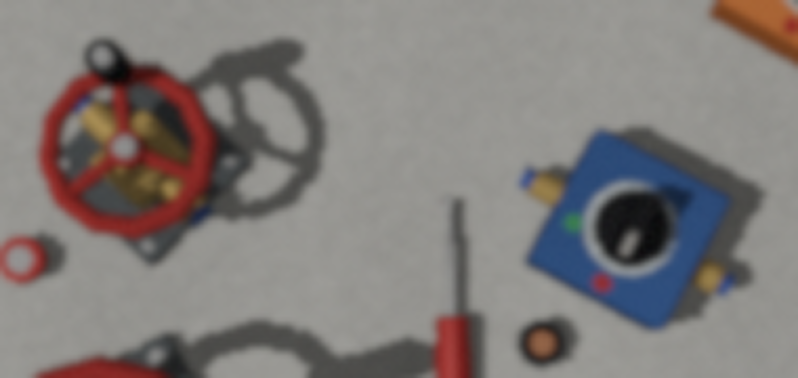

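View pics/c2.png

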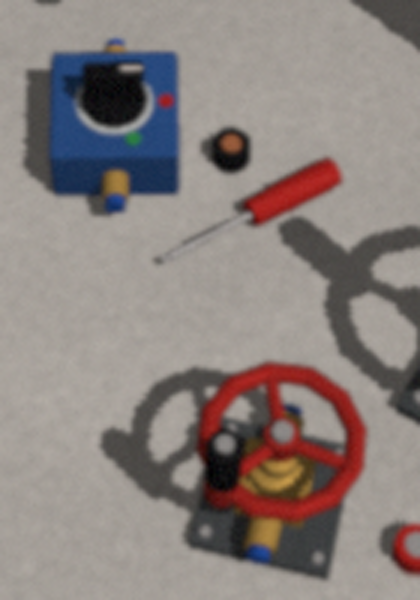

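Run:
```python
from h import *
d=pickle.load(open("d.pkl","rb"))
def tri(a,b):
    o1,d1=ray(d["top"],a);o2,d2=ray(d["scene"],b)
    s=np.linalg.lstsq(np.c_[d1,-d2],o2-o1,rcond=None)[0]
    p,q=o1+s[0]*d1,o2+s[1]*d2;return (p+q)/2,np.linalg.norm(p-q)
T=lambda x,y:(225+(x-1.6)/4.2,215+(y-1.6)/4.2)
S=lambda x,y:(255+(x-1)/3,150+(y-1)/3)
for nm,a,b,z in(("nut",T(124,147),S(281,431),.122),("handle",T(103,57),S(224,443),.172),("mark",T(629,243),S(130,68),.103),("big handle",(268,317),(415,212),.2)):
    print(nm,tri(a,b),plane(d["top"],a,z)[:2],plane(d["scene"],b,z)[:2])
```

```text
nut (array([0.53908059, 0.19837575, 0.12005299]), np.float64(0.0009252755562516621)) [0.53852286 0.19838144] [0.53999179 0.19876188]
handle (array([0.58816282, 0.20493441, 0.16985594]), np.float64(0.00031929334664258227)) [0.58772192 0.20469822] [0.58880963 0.20559628]
mark (array([ 0.47991673, -0.11696384,  0.10287081]), np.float64(9.213592091936308e-05)) [ 0.47987292 -0.11692134] [ 0.47999536 -0.11690999]
big handle (array([0.36847413, 0.14963328, 0.21924031]), np.float64(0.0010435951487162316)) [0.36799635 0.15144093] [0.35838272 0.14156566]
```

```bash
cat >> h.py <<'E'
from scipy.spatial.transform import Rotation as Ro
def down(az):
    y=np.array([np.cos(az),np.sin(az),0]);z=np.array([0,0,-1.]);return Ro.from_matrix(np.c_[np.cross(y,z),y,z]).as_quat()
E
python3 - <<'E'
from h import *
from workcell import *
def st(m):
    o=get_obs();print(m,round(o["time_s"],2),o["position"].round(4),np.round(o["wrist_force"],1),np.round(o["ft_torque"],2),round(o["gripper_width"],4),round(o["grip_force"],1))
c=[.490,-.1235];best=None
for k in(0,1):
    a=np.radians(58-180*k)
    q=[kinematics.solve_ik([*c,.094],down(a+e)) for e in(0,-.6,-1.3)]
    print(k,[None if x is None else x.round(2) for x in q])
    if any(x is None for x in q):continue
    m=max(abs(x[5]) for x in q)
    if best is None or m<best[0]:best=(m,a)
a=best[1]
bot.reach([*c,.2],down(a));st("above")
bot.servo_line([*c,.094],velocity=.15);st("down")
hand.move_gripper(0.0,30);st("grip")
np.save("a.npy",a)
for e in np.arange(.15,1.21,.15):
    bot.reach([*c,.094],down(a-e));st(f"{e:.2f}")
r=vision.read_camera("top");cv2.imwrite("pics/t2.png",cv2.resize(r["frame"][230:310,320:430],None,fx=5,fy=5)[:,:,::-1])
E
```

```text
0 [array([-0.25,  0.38,  2.01, -0.  ,  0.75, -1.26]), array([-0.25,  0.38,  2.01, -0.  ,  0.75, -0.66]), array([-0.25,  0.38,  2.01, -0.  ,  0.75,  0.04])]
1 [array([-0.25,  0.38,  2.01, -0.  ,  0.75,  1.88]), array([-0.25,  0.38,  2.01, -0.  ,  0.75,  2.48]), None]
above 2.12 [ 0.4901 -0.1242  0.2001] [ 0.8 -0.1  1. ] [ 0.04 -0.    0.07] 0.0852 0.0
down 2.98 [ 0.4905 -0.1238  0.0945] [0.5 0.2 0. ] [-0.01 -0.   -0.01] 0.0852 0.0
grip 3.61 [ 0.4911 -0.1228  0.0945] [2.7 6.7 4.6] [ 0.99 -0.41  0.11] 0.0157 34.5
0.15 3.88 [ 0.4911 -0.1228  0.0946] [3.  7.4 3.4] [ 0.96 -0.46  0.08] 0.0156 34.6
0.30 4.14 [ 0.4911 -0.1228  0.0945] [3.  6.7 2.8] [ 1.03 -0.44  0.06] 0.0154 34.6
0.45 4.41 [ 0.4912 -0.1228  0.0946] [3.4 7.3 3.9] [ 1.09 -0.43  0.01] 0.015 34.5
0.60 4.67 [ 0.4912 -0.1227  0.0946] [3.2 6.8 2.9] [ 1.16 -0.49 -0.05] 0.0156 34.5
0.75 4.94 [ 0.4912 -0.1227  0.0946] [3.8 6.8 2.9] [ 1.18 -0.48 -0.01] 0.0154 34.5
0.90 5.21 [ 0.4912 -0.1227  0.0946] [3.6 7.8 2.7] [ 1.2  -0.54 -0.01] 0.0156 34.5
1.05 5.47 [ 0.4913 -0.1227  0.0946] [3.8 8.3 2.4] [ 1.31 -0.62 -0.09] 0.0156 34.5
1.20 5.74 [ 0.4913 -0.1231  0.0946] [2.4 4.6 3.6] [ 0.92 -0.41  0.92] 0.0155 59.7
```

Run:
```python
from h import *
from workcell import *
def st(m):
    o=get_obs();print(m,round(o["time_s"],2),o["position"].round(4),np.round(o["wrist_force"],1),np.round(o["ft_torque"],2),round(o["gripper_width"],4),round(o["grip_force"],1))
hand.move_gripper(.085);st("open")
bot.servo_line([.4905,-.1235,.25],velocity=.2)
az=np.radians(20)
bot.reach([.588,.205,.25],down(az));st("above handle")
r=vision.read_camera("top");s=vision.read_camera("scene")
pickle.dump({"top":r,"scene":s},open("d2.pkl","wb"))
a=cv2.resize(r["frame"][235:305,335:415],None,fx=5,fy=5);b=cv2.resize(s["frame"][155:225,255:335],None,fx=5,fy=5)
cv2.imwrite("pics/t3.png",np.hstack([a,b])[:,:,::-1])
bot.servo_line([.588,.205,.15],velocity=.15);st("down")
hand.move_gripper(0,60);st("grip")
```

```text
open 6.47 [ 0.4899 -0.1235  0.094 ] [-0.2  0.6 -0.2] [0.01 0.03 0.02] 0.0849 0.0
above handle 8.69 [0.5879 0.2039 0.2497] [-0.7  0.1 -0. ] [0.01 0.03 0.01] 0.0853 0.0
down 9.61 [0.5886 0.205  0.1508] [-0.2  0.3  0.7] [-0.03  0.   -0.03] 0.0848 0.0
grip 10.2 [0.5883 0.2052 0.1505] [-0.4 -0.1  5.6] [-0.01  0.09 -0.  ] 0.0225 58.6
```

View pics/t3.png

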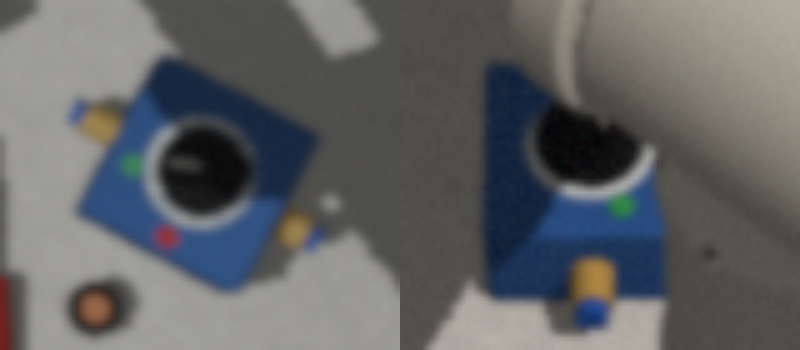

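```bash
cat >> h.py <<'E'
C=np.array([.539,.1984]);RAD=.05
def pt(a):return [C[0]+RAD*np.cos(a),C[1]+RAD*np.sin(a),.15]
def state(o):
    p=o["position"][:2]-C;a=np.arctan2(p[1],p[0]);t=np.array([-np.sin(a),np.cos(a)]);n=np.array([np.cos(a),np.sin(a)])
    return a,np.hypot(*p),o["wrist_force"][:2]@t,o["wrist_force"][:2]@n,o["time_s"]
E
cat > crank.py <<'E'
from h import *
from workcell import *
a0=a=state(get_obs())[0];np.save("a0.npy",a0);i=0
while a0-a<9:
    s=np.radians(10 if a0-a<2.6 else 4)
    a-=s;bot.servo_line(pt(a),velocity=.1)
    x=state(get_obs());i+=1
    if i%8==0 or x[2]>7:print(round(np.degrees(a)),np.round([np.degrees(x[0]),x[1]*1e3,*x[2:]],2))
    if x[2]>10 or abs(x[3])>25:break
np.save("a.npy",a);print(a0-a)
E
python3 crank.py
```

```text
-72 [-7.285e+01  5.023e+01 -2.820e+00 -1.000e-02  1.220e+01]
-146 [-146.23   50.28   -0.4     0.5    14.2 ]
-178 [-178.04   50.14   -0.58    1.27   16.2 ]
-210 [149.85  50.01   0.72   0.73  18.2 ]
-242 [117.71  49.85   0.61   0.18  20.2 ]
-274 [85.67 49.77  1.   -0.5  22.2 ]
-306 [ 5.363e+01  4.976e+01 -2.000e-02 -8.900e-01  2.420e+01]
-338 [ 2.160e+01  4.979e+01  6.000e-01 -2.000e-02  2.620e+01]
-370 [-10.34  49.94   0.    -0.13  28.2 ]
-402 [-42.31  50.1    1.33  -1.32  30.2 ]
-406 [-43.99  50.1    9.47  -2.31  30.45]
-410 [-44.46  50.14  23.1   -2.8   30.7 ]
7.295476273336304
```

```bash
cat > back.py <<'E'
from h import *
from workcell import *
R=lambda m:(lambda x:print(m,np.round([np.degrees(x[0]),x[1]*1e3,*x[2:]],2)))(state(get_obs()))
for d in(-407,-405):bot.servo_line(pt(np.radians(d)),velocity=.1);bot.dwell(.2);R(d)
s=vision.read_camera("scene")["frame"]
end=-403.7+720
for d in np.linspace(-405,end,74)[1:]:
    bot.servo_line(pt(np.radians(d)),velocity=.1)
    x=state(get_obs())
    if max(abs(x[2]),abs(x[3]))>20:print("force",d,x);break
bot.dwell(.3);R(d)
e=vision.read_camera("scene")["frame"]
f=lambda i:cv2.resize(i[255:355,310:400],None,fx=4.4,fy=4.4)
cv2.imwrite("pics/cmp.png",np.hstack([f(s),f(e)])[:,:,::-1])
print(cv2.absdiff(s,e)[255:355,310:400].mean(),get_obs()["gripper_width"],get_obs()["grip_force"])
E
python3 back.py
```

```text
-407 [-44.01  50.12  11.42  -2.95  31.15]
-405 [-43.8   50.11   4.95  -2.44  31.6 ]
316.3 [-43.49  50.07   2.5   -0.31  50.2 ]
1.7423703703703703 0.02240493863340869 62.353023290634155
```

View pics/cmp.png

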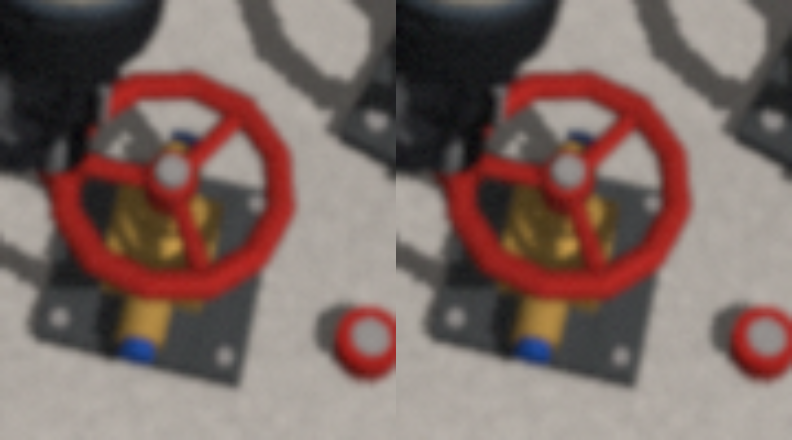

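The wheel, spokes and handle look the same in the two crops: at the stop (left) and two turns later (right). The hub is at about (172,172) and (568,172), and the gripper is still on the handle.

```bash
python3 -c "
from workcell import *
print(hand_in())"
```

```text
the job is handed in; nothing more can be done
None
```

The job is handed in at about 50 s: the selector knob is on the green dot, the valve was closed against its stop and backed off two full turns (within about 0.5° by the arm's readings), and the gripper is still holding the crank handle.

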